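# Close the board test box and hold the sprung test arm at its stop

## Task

A circuit board is loaded in the open test box: pick up the loose cover by its handle, lower it (do not drop it) onto the box until it sits flat and fully down, and let go of it. Then take the sprung test arm beside the box by its upright post, swing it forward (away from you, clockwise from above) as far as it goes, against its stop, and hold it there: it springs back when released, so finish while still holding it at the stop. Leave the cover seated and everything else on the bench where it stands.

Things in the scene. Friction and masses are not known exactly. Their poses are not given: they have to be found in the camera images.
- fixture: test fixture screwed to the bench: aluminium base plate 200 (x) x 320 (y) x 12 mm high, carrying the grey open test box (at its -y end) and the sprung test arm (at its +y end). Origin under the plate's centre, z up; its x axis points away from the robot give or take 0.25 rad
- box_rim (a point): centre of the open top of the test box, at rim height (57 mm above the bench). The box is 130 (x) x 110 (y) mm outside, 45 mm high, walls 5 mm, so the opening is 120 x 100 mm; axes as the fixture's. The board inside lies 27 mm below the rim
- cover: loose grey cover, about 250 g, lying right way up on the bench to the robot's right: a plate 130 (x) x 110 (y) x 6 mm with a plug 110 x 90 x 6 mm beneath it that enters the box opening with 5 mm to spare on each side. Origin under the plug's centre, z up. Fits either way round (half a turn), its y along the box's y
- cover_grip (a point): centre of the cover's black handle bar: 74 mm long (cover's y), 14 mm wide (x), 14 mm high, on two thin posts 56 mm apart, 22 mm free between bar and plate. The point is 41 mm above the plug's underside, 35 mm above the plate's underside: so 35 mm above box_rim when seated. Axes: the cover's
- test_arm (a joint): angle of the sprung test arm about its upright pivot, rad: 0 at rest (arm points 135 degrees counter-clockwise from the fixture's +x: towards the robot and left); grows clockwise seen from above, away from the robot, to the rigid stop at 1.30 (60.5 degrees), by a rubber-tipped stop post. A spring pulls it back to 0: about 3 N at the post at rest, 8 N at the stop
- post_grip (a point): point to push or grip on the test arm: the middle of the free part of the black upright round post at the arm's end, 14 mm in diameter, free from 55 to 107 mm above the bench (point at 83 mm), 110 mm from the pivot axis. The arm itself is an aluminium bar 16 mm wide, its top 55 mm above the bench
- pivot_axis (a point): point on the test arm's upright pivot axis, at the height of post_grip; hub 36 mm across, its top 65 mm above the bench. The rubber-tipped stop post stands 60 mm from this axis, its top 57 mm above the bench
- spool_mid (a point): bystander: flat reel of solder, 52 mm across, 22 mm high, lying on the fixture's base plate behind the pivot; point at its centre
- jar_mid (a point): bystander: small round paste jar, 44 mm across, 42 mm high, on the bench between the robot and the box; point at its centre
- bottle_mid (a point): bystander: bottle 40 mm across, 100 mm high, on the bench at the left; point at its centre
- screwdriver_grip (a point): bystander: screwdriver lying on the bench beyond the fixture; point in its handle
- tray_mid (a point): bystander: open white tray of small parts, 120 x 100 x 30 mm, on the bench at the left; point at its centre
- spare_board: bystander: bare circuit board 90 x 60 mm, 12 mm high with its parts, lying on the bench at the right, beyond the cover; origin under its centre
- cup_mid (a point): bystander: small solid steel cup-shaped weight, 34 mm across, 24 mm high, on the base plate in front of the box; point at its centre

How it is judged:
By the outcome, as a careful person would: the job done as asked, in the order asked, and still so for the second after the job is handed in, while the arm keeps its last pose, push and grip.
It also fails if it takes over 53 s, if anything falls off the work surface, if the arm or the gripper's body presses on something with over 40 N, if the wrist force passes 120 N, or if a joint passes its speed limit or range.

## Robot

A 7-joint arm with a two-finger parallel gripper is mounted at the origin on the work surface. World frame = base frame: x ahead of the robot, y to its left, z up, the work surface at z = 0. Lengths are in m, angles in rad, forces in N, time in s.
With the tool pointing down it reaches from about 0.425 to 0.925 m from the base axis. Payload 6.8 kg.
Tool frame: the origin (TCP) lies where the fingers leave the gripper's body, on its centre line; the fingertips stand 73 mm ahead of it and the grasp point (between the pads) lies 54 mm ahead of it; z points along the fingers, y is the direction in which the jaws open and shut (so a half turn about z gives the same grasp; the last joint's range is limited). The gripper opens to 85 mm and grips with 20 to 120 N. Pads are 22 mm wide; open, the fingers measure 114 mm over their backs; the gripper's body (76 mm by 85 mm) begins 54 mm behind the grasp point. The pads swing forward as they close: fully open they stand 13 mm farther back than shut.
Start: joints at [1.08, 0.477, 0.022, 1.555, -0.011, 1.109, -0.083], TCP at [0.252, -0.626, 0.304] pointing down, gripper open.
Joint ranges: [-2.96, 2.96], [-0.34, 2.1], [-1.41, 1.46], [0.24, 2.44], [-1.37, 4.51], [0.17, 1.92], [-2.96, 2.96]. Speed limits (rad/s): [2.39, 2.39, 3.14, 3.14, 3.14, 3.14, 3.14].

## Interface

Orientations are given as a rotation vector (axis times angle).
In Python, from bench import r gives the robot as it stands.
- The arm moves only by the shell command python3 -m handwheel 'ROWS' [FORCE]. ROWS is JSON, a list that holds one entry, the list of rows, each a list of 7 numbers: the shift along the world's x, y, z in m, then the turn, a rotation vector about the world's x, y, z in rad, then the finger opening in m, from 0 to 0.0854. A call has 1 to 10 rows; each row shifts and turns the commanded pose from where the row before left it; what a row does not reach is not made up. A row lasts 1/12 s, in which the tool goes at most 41.7 mm and 7.16 degrees, less where a joint would pass 70% of its speed; a pose out of reach is approached as far as the arm can. A call is refused whole if a number of a shift passes 0.0417 or a number of a turn 0.125, either way. A call with a gripper value outside its range is refused whole. The fingers move at their own pace and stop on an object; FORCE is the grip in N (left out, the last holds). Time passes only in rows, so rows that do not move let the fingers close. It gives the time, the measured TCP pose, the force and the opening at its end, in the units of the state.
- r.get_obs(): the state, without advancing time (a new reading comes with each control period).
- r.grab_frame(name): name is "side" or "top" or "wrist"; returns (picture, depth): 384x512x3 uint8, red, green, blue; 384x512 float32, m along the optical axis (not along the pixel's ray), 0 where there is no reading.
- r.get_calibration(name): a dict with "vertical_fov" (degrees; the focal length in pixels is half the picture's height over the tangent of half this angle, whatever the lens; pixels are square), "cx", "cy" (the principal point, pixels), "R" (3x3) and "t" (3): a world point X has camera coordinates R X + t; the wrist camera has in their place "T_tool_cam" (4x4, takes a point from camera to tool coordinates, whose origin is the TCP and whose axes are the flange's). Camera axes: x right, y down, z forward; pixel columns grow to the right and rows downward; lengths in m; the calibration is good to about 2 mm. A picture is of the moment at which its call begins: read the wrist's pose just before it. get_calibration takes no time and is no camera call.
- r.hand_in(): hands the job in, once; it reports no verdict.
Trained networks look in the newest picture that a camera, given by its name, has taken for a name from the list of things; names that differ only in an ending like _2 or _b are one class to them, and where a whole thing is asked for, a point or a joint stands for the part that bears it (a point fixed in the world has none). Each returns a list of dicts, best first, with "p" (0 to 1); they miss things now and then, are a little off and sometimes report something else, mostly with a low value. They report only what shows in the picture. A call takes as long as a camera call.
- r.masks_of(label, camera): "pixels" (384x512 bool, what is visible of it) and "at" ([column, row] in pixels, amid what is visible of it).
The state is a dict: "clock": time; "joints": joint angles; "qvel": joint speeds; "tau": joint torques, N m; "tcp_pos": TCP position; "orientation": TCP orientation; "contact_force": force on the tool from outside, world axes, zero at the start; "moment": the same for the moment, N m; "grip_width": finger opening in m.
Only numpy, scipy, OpenCV 4.12 (cv2) and the standard library are available. Lean on these libraries where they do the work, as an engineer would, in place of code of your own. Each camera call takes 0.05 s, during which the arm holds its last target.

## Working session

There is one attempt and no reset: what is moved stays moved. The work goes in short steps, Python scripts to look and compute and a shell command to move; the robot and the scene stay as the last step left them, time stands still between calls to the robot, and variables do not carry over. Pictures are saved under pics/ and viewed, and the job is handed in when it is done.

```bash
ls; mkdir -p pics; cat > h.py <<'E'
import numpy as np,cv2
from bench import r
def K(c):
    k=r.get_calibration(c);f=192/np.tan(np.radians(k['vertical_fov'])/2);return k,f
def world(c,u,v,d,obs=None):
    k,f=K(c)
    p=np.stack([(u-k['cx'])/f*d,(v-k['cy'])/f*d,d],-1)
    if c=='wrist':
        T=np.array(k['T_tool_cam']);p=p@T[:3,:3].T+T[:3,3]
        R=cv2.Rodrigues(np.array(obs['orientation'],float))[0]
        return p@R.T+np.array(obs['tcp_pos'])
    return (p-np.array(k['t']))@np.array(k['R'])
def cloud(c,d,m,obs=None):
    v,u=np.nonzero(m&(d>0));return world(c,u.astype(float),v.astype(float),d[v,u],obs)
E
python3 - <<'E'
from h import *
print(r.get_obs())
for c in ['side','top']:
    im,d=r.grab_frame(c);cv2.imwrite(f'pics/{c}0.png',im[:,:,::-1]);np.savez(f'{c}0.npz',im=im,d=d)
    print(c,r.get_calibration(c))
E
```

```text
pics
{'clock': 0.0, 'joints': array([ 1.07992197,  0.47781635,  0.02234269,  1.55649074, -0.01147604,
        1.10929862, -0.08306843]), 'qvel': array([ 0.00087066,  0.00057786, -0.00125576, -0.0012784 , -0.00194729,
        0.00094229,  0.00060531]), 'tau': array([-7.13139470e-04, -5.96448326e+01,  1.60770692e+00, -2.81199718e+01,
        1.24880439e-02,  9.28998808e-03, -4.88301964e-06]), 'tcp_pos': array([ 0.25191811, -0.62571392,  0.30289818]), 'orientation': array([-3.08243396e+00, -5.97345703e-01,  8.13525117e-04]), 'contact_force': array([ 0.94866596, -0.88488929,  0.52337091]), 'moment': array([ 0.04580133,  0.03705383, -0.00789981]), 'grip_width': 0.08524518990363561}
side {'vertical_fov': 50.773867219698225, 'cx': 249.23222264027115, 'cy': 189.17095728286543, 'R': array([[-0.85604332, -0.51665415, -0.01607219],
       [-0.38212449,  0.65346816, -0.65342194],
       [ 0.34809582, -0.55321591, -0.75682326]]), 't': array([0.52713399, 0.25105737, 1.07187256])}
top {'vertical_fov': 57.67436323770916, 'cx': 258.47361662551754, 'cy': 184.9606980545227, 'R': array([[ 0.02750741, -0.99962108,  0.00102156],
       [-0.99592055, -0.02749341, -0.08594394],
       [ 0.08593946,  0.0013467 , -0.99629945]]), 't': array([0.01991519, 0.56864875, 1.06766942])}
```

View pics/side0.png

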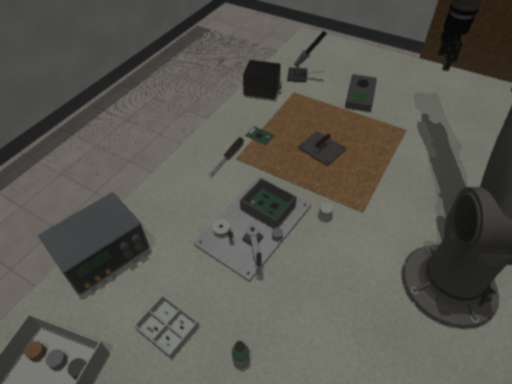

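View pics/top0.png

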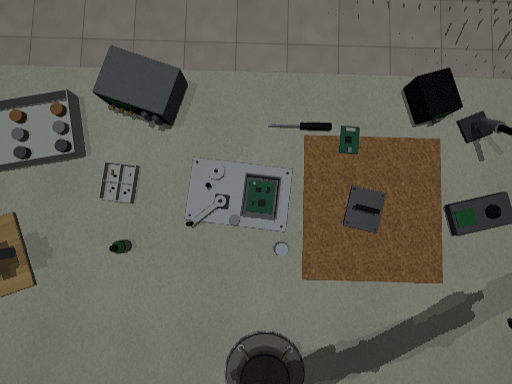

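```bash
python3 - <<'E'
from h import *
L=['fixture','box_rim','cover','cover_grip','test_arm','post_grip','pivot_axis','spool_mid','jar_mid','bottle_mid','tray_mid','spare_board','cup_mid','screwdriver_grip']
out={}
for c in ['top']:
    z=np.load(f'{c}0.npz');d=z['d']
    for l in L:
        m=r.masks_of(l,c)
        if not m: print(c,l,'none');continue
        for q in m[:2]:
            P=cloud(c,d,q['pixels'])
            if len(P)==0: continue
            print(c,l,round(q['p'],2),np.round(q['at']),q['pixels'].sum(),'med',np.round(np.median(P,0),3),'min',np.round(np.percentile(P,2,axis=0),3),'max',np.round(np.percentile(P,98,axis=0),3))
        out[c+l]=m[0]['pixels']
np.savez('masks.npz',**out)
E
```

```text
top fixture 0.93 [239. 194.] 6112 med [0.536 0.091 0.013] min [ 0.441 -0.055  0.008] max [0.641 0.252 0.059]
top box_rim 0.8 [240. 196.] 6046 med [0.536 0.09  0.013] min [ 0.441 -0.054  0.008] max [0.64  0.251 0.059]
top box_rim 0.26 [216. 169.] 226 med [0.61  0.17  0.034] min [0.586 0.147 0.014] max [0.633 0.194 0.038]
top cover 0.83 [361. 207.] 1410 med [ 0.505 -0.298  0.012] min [ 0.44  -0.356  0.007] max [ 0.568 -0.245  0.048]
top cover_grip 0.67 [365. 209.] 1363 med [ 0.504 -0.298  0.012] min [ 0.443 -0.356  0.008] max [ 0.566 -0.245  0.049]
top cover_grip 0.16 [241. 197.] 6031 med [0.537 0.09  0.013] min [ 0.442 -0.055  0.008] max [0.64  0.251 0.059]
top test_arm 0.64 [211. 208.] 260 med [0.491 0.18  0.057] min [0.443 0.138 0.052] max [0.528 0.234 0.107]
top post_grip 0.71 [208. 210.] 312 med [0.488 0.186 0.057] min [0.442 0.136 0.012] max [0.528 0.235 0.107]
top pivot_axis 0.56 [243. 193.] 6091 med [0.537 0.091 0.013] min [ 0.441 -0.055  0.008] max [0.64  0.251 0.059]
top spool_mid 0.6 [214. 172.] 254 med [0.61  0.171 0.034] min [0.585 0.147 0.011] max [0.635 0.198 0.038]
top jar_mid 0.73 [280. 250.] 172 med [ 0.376 -0.038  0.041] min [ 0.355 -0.056  0.005] max [ 0.395 -0.018  0.047]
top bottle_mid 0.51 [122. 247.] 277 med [0.371 0.441 0.062] min [ 0.343  0.43  -0.001] max [0.39  0.49  0.102]
top tray_mid 0.82 [118. 181.] 1323 med [0.567 0.478 0.006] min [ 0.51   0.425 -0.   ] max [0.626 0.528 0.032]
top tray_mid 0.26 [240. 192.] 6087 med [0.537 0.092 0.013] min [ 0.442 -0.055  0.008] max [0.641 0.251 0.059]
top spare_board 0.92 [351. 139.] 529 med [ 0.726 -0.253  0.004] min [ 0.684 -0.282 -0.001] max [ 0.771 -0.224  0.012]
top cup_mid none
top screwdriver_grip 0.69 [315. 124.] 259 med [ 0.764 -0.139  0.022] min [ 0.753 -0.187  0.011] max [ 0.777 -0.076  0.028]
```

The side view shows the cover at about (322,148) on the brown mat and the fixture at (255,228). The top view shows the cover with its handle bar at (366,209), the box opening at (262,197), the arm's post end at (190,223) and the hub at (221,201). The masks for cover, fixture and arm match these. Next I fit their geometry.

```bash
python3 - <<'E'
from h import *
z=np.load('top0.npz');d=z['d'];M=np.load('masks.npz')
def rect(P,n):
    q=cv2.minAreaRect((P[:,:2]*1000).astype(np.float32));print(n,len(P),'c',np.round(q[0],1),'size',np.round(q[1],1),'ang',round(q[2],2),'z',np.round(np.median(P[:,2])*1000,1));return q
C=cloud('top',d,M['topcover'])
rect(C[(C[:,2]<.02)],'plate'); rect(C[(C[:,2]>.04)],'bar')
F=cloud('top',d,M['topfixture'])
rect(F[(F[:,2]<.02)],'base')
B=F[(F[:,2]>.051)&(F[:,2]<.066)]
# fixture yaw from base
q=cv2.minAreaRect((F[F[:,2]<.02][:,:2]*1000).astype(np.float32))
c=np.array(q[0])
# everything at rim height
A=cloud('top',d,M['topfixture']|M['toptest_arm']|M['toppost_grip'])
rim=A[(A[:,2]>.05)&(A[:,2]<.064)&(A[:,1]<.09)]
rect(rim,'rim')
po=A[A[:,2]>.09];print('post',len(po),po.mean(0).round(4),po.min(0).round(3),po.max(0).round(3))
hub=A[(A[:,2]>.06)&(A[:,2]<.075)&(A[:,1]>.09)];print('hub',len(hub),hub.mean(0).round(4), hub.min(0).round(3),hub.max(0).round(3))
lo=A[(A[:,2]>.02)&(A[:,2]<.075)&(A[:,1]>.09)]
np.set_printoptions(suppress=True)
im=z['im'][130:300,160:420];cv2.imwrite('pics/top0z.png',cv2.resize(im[:,:,::-1],None,fx=3,fy=3,interpolation=cv2.INTER_CUBIC))
E
```

```text
plate 1289 c [ 505.4 -301.7] size [113.8 134.1] ang 77.06 z 11.7
bar 115 c [ 504.8 -299.5] size [73.1 14.3] ang 77.57 z 47.1
base 4480 c [540.2  99.8] size [325.8 206.6] ang 84.01 z 12.4
rim 271 c [534.7  28.4] size [110.2 130. ] ang 84.48 z 56.8
post 25 [0.446  0.2337 0.1041] [0.44  0.228 0.091] [0.452 0.24  0.109]
hub 47 [0.5108 0.1612 0.0625] [0.442 0.135 0.06 ] [0.563 0.231 0.07 ]
```

View pics/top0z.png

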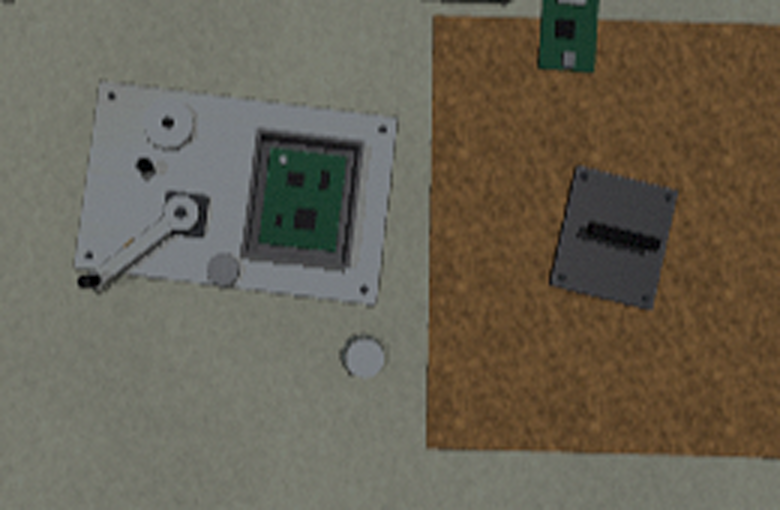

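```bash
python3 -m handwheel '[[[0.025,0.0325,-0.005,0,0,0.0964,0.085],[0.025,0.0325,-0.005,0,0,0.0964,0.085],[0.025,0.0325,-0.005,0,0,0.0964,0.085],[0.025,0.0325,-0.005,0,0,0.0964,0.085],[0.025,0.0325,-0.005,0,0,0.0964,0.085],[0.025,0.0325,-0.005,0,0,0.0964,0.085],[0.025,0.0325,-0.005,0,0,0.0964,0.085],[0.025,0.0325,-0.005,0,0,0.0964,0.085],[0.025,0.0325,-0.005,0,0,0.0964,0.085],[0.025,0.0325,-0.005,0,0,0.0964,0.085]]]' 40; python3 -m handwheel '[[[0,0,0,0,0,0,0.085],[0,0,0,0,0,0,0.085]]]'
cat >> h.py <<'E'
def yaw(o):
    R=cv2.Rodrigues(np.array(o['orientation'],float))[0]
    return np.degrees(np.arctan2(R[1,1],R[0,1])),np.degrees(np.arccos(-R[2,2])),R[:,2]
def rect(P,n):
    q=cv2.minAreaRect((P[:,:2]*1000).astype(np.float32));print(n,len(P),'c',np.round(q[0],1),'size',np.round(q[1],1),'ang',round(q[2],2),'z',np.round(np.median(P[:,2])*1000,1));return q
def shot(c,n):
    o=r.get_obs();im,d=r.grab_frame(c);cv2.imwrite(f'pics/{n}.png',im[:,:,::-1]);return o,im,d
E
python3 - <<'E'
from h import *
o,im,d=shot('wrist','w1');print(o['tcp_pos'],yaw(o),o['joints'].round(2))
m=r.masks_of('cover','wrist');print([(q['p'],q['pixels'].sum()) for q in m])
C=cloud('wrist',d,m[0]['pixels'],o)
rect(C[(C[:,2]<.02)&(C[:,2]>.005)],'plate'); rect(C[(C[:,2]>.038)],'bar')
E
```

```text
clock: 1.63
tcp_pos: [0.5031, -0.2996, 0.254]
orientation: [2.451, 1.964, 0.0]
contact_force: [0.5, -0.4, -0.2]
grip_width: 0.0851
clock: 1.8
tcp_pos: [0.5039, -0.2981, 0.2538]
orientation: [-2.45, -1.966, -0.002]
contact_force: [-0.1, -0.8, 0.3]
grip_width: 0.0848
[ 0.50394928 -0.29810059  0.25379678] (np.float64(-12.503166539458823), np.float64(0.082359710182572), array([ 5.80088103e-04,  1.31520092e-03, -9.99998967e-01])) [ 0.67  0.4  -0.31  1.81  0.14  0.95  0.08]
[(0.87, np.int64(13695)), (0.29, np.int64(5680))]
plate 12331 c [ 504.6 -304.2] size [109.3 130.5] ang 77.52 z 11.5
bar 1214 c [ 504.5 -303.7] size [73.6 13.6] ang 77.93 z 47.1
```

View pics/w1.png

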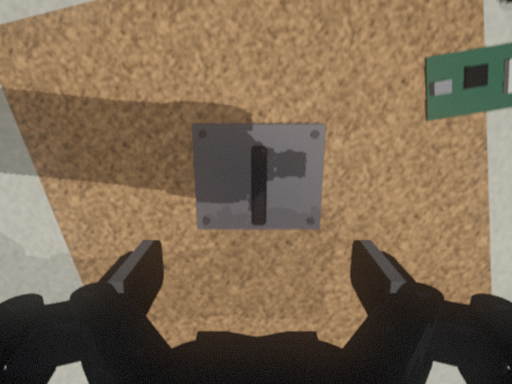

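The wrist view shows the bar upright at (259,185), midway between the fingers and aligned with the pads.

```bash
python3 -m handwheel '[[[0,-0.002,-0.026,0,0,0,0.085],[0,-0.002,-0.026,0,0,0,0.085],[0,0,-0.026,0,0,0,0.085],[0,0,-0.026,0,0,0,0.085],[0,0,-0.024,0,0,0,0.085],[0,0,-0.02,0,0,0,0.085],[0,0,-0.01,0,0,0,0.085],[0,0,0,0,0,0,0.085]]]' 40; python3 -m handwheel '[[[0,0,0,0,0,0,0.04],[0,0,0,0,0,0,0.02],[0,0,0,0,0,0,0.0],[0,0,0,0,0,0,0],[0,0,0,0,0,0,0],[0,0,0,0,0,0,0],[0,0,0,0,0,0,0],[0,0,0,0,0,0,0]]]' 50
python3 - <<'E'
from h import *
o,im,d=shot('wrist','w2');print(o['tcp_pos'],yaw(o))
E
```

```text
clock: 2.57
tcp_pos: [0.5, -0.3062, 0.0939]
orientation: [-2.456, -1.954, 0.004]
contact_force: [-0.1, 0.4, 1.3]
grip_width: 0.0847
clock: 3.23
tcp_pos: [0.5027, -0.3054, 0.0968]
orientation: [2.455, 1.958, 0.001]
contact_force: [-0.6, -0.1, 6.0]
grip_width: 0.0132
[ 0.50274182 -0.30544536  0.0968237 ] (np.float64(-12.840623184211818), np.float64(0.09406699216674887), array([ 1.43277957e-03, -8.01609435e-04, -9.99998652e-01]))
```

View pics/w2.png

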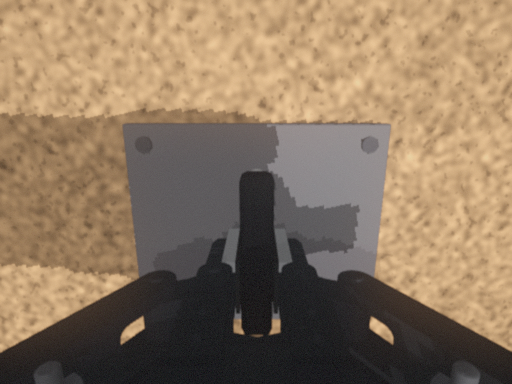

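The bar is held centrally, at 13 mm opening. I lift and carry it toward the box.

```bash
python3 -m handwheel '[[[0,0,0.01,0,0,0,0],[0,0,0.02,0,0,0,0],[0,0,0.02,0,0,0,0],[0,0,0.02,0,0,0,0],[0,0,0.02,0,0,0,0],[0,0,0.02,0,0,0,0],[0,0,0.01,0,0,0,0],[0,0,0,0,0,0,0],[0,0,0,0,0,0,0]]]' 60
python3 - <<'E'
from h import *
o,im,d=shot('wrist','w3');y=yaw(o);print(o['tcp_pos'],y,o['contact_force'],o['grip_width'])
m=r.masks_of('cover','wrist');print([(q['p'],q['pixels'].sum()) for q in m])
C=cloud('wrist',d,m[0]['pixels'],o)
h=o['tcp_pos'][2]-.096
P=C[(C[:,2]<h+.02)&(C[:,2]>h+.004)]
rect(P,'plate')
n=np.linalg.lstsq(np.c_[P[:,:2],np.ones(len(P))],P[:,2],rcond=None)[0];print('slope',n,h)
E
```

```text
clock: 4.03
tcp_pos: [0.5019, -0.3051, 0.2158]
orientation: [2.456, 1.959, -0.0]
contact_force: [-0.5, -0.5, -1.8]
grip_width: 0.0124
[ 0.50187878 -0.30509968  0.21581298] (np.float64(-12.838552479034895), np.float64(0.008657408212327423), array([ 3.25056105e-05, -1.47562458e-04, -9.99999989e-01])) [-0.46877818 -0.48397843 -1.82515958] 0.012424534848755601
[(0.79, np.int64(37915))]
plate 32115 c [ 502.2 -302.9] size [109.4 130.4] ang 77.12 z 130.4
slope [-0.00191968 -0.00049182  0.13118828] 0.11981297614850414
```

View pics/w3.png

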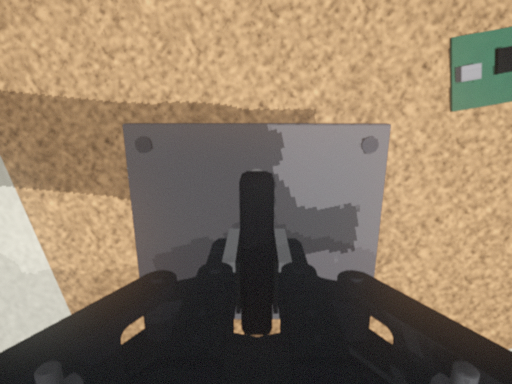

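```bash
python3 -m handwheel '[[[0.0043,0.02,0,0,0,0.0155,0],[0.0043,0.02,0,0,0,0.0155,0],[0.004,0.022,0,0,0,0.0155,0],[0.004,0.022,0,0,0,0.0155,0],[0.004,0.022,0,0,0,0.0155,0],[0.004,0.022,0,0,0,0.0155,0],[0.004,0.022,0,0,0,0.0155,0],[0.004,0.02,0,0,0,0.0155,0],[0,0.01,0,0,0,0,0],[0,0,0,0,0,0,0]]]'
python3 - <<'E'
from h import *
o,im,d=shot('wrist','w4');y=yaw(o);print(o['tcp_pos'],y,o['grip_width'])
m=r.masks_of('fixture','wrist');print([(q['p'],q['pixels'].sum()) for q in m])
h=o['tcp_pos'][2]-.096
A=cloud('wrist',d,d>0,o)
P=A[(A[:,2]<h+.02)&(A[:,2]>h+.004)];rect(P,'plate')
if m:
    F=cloud('wrist',d,m[0]['pixels'],o)
    rect(F[(F[:,2]>.052)&(F[:,2]<.061)&(F[:,1]<.088)],'rim');rect(F[(F[:,2]>.006)&(F[:,2]<.018)],'base')
A=A[(A[:,2]>.052)&(A[:,2]<.061)&(A[:,1]<.088)];rect(A,'rim all')
E
```

```text
clock: 4.97
tcp_pos: [0.5344, -0.1222, 0.2149]
orientation: [-2.324, -2.111, 0.0]
contact_force: [-0.7, 0.4, -2.5]
grip_width: 0.0128
[ 0.53438677 -0.12222031  0.21487952] (np.float64(-5.5018348243713895), np.float64(0.146750233331409), array([-0.00187246,  0.00174757, -0.99999672])) 0.012786043413007535
[(0.89, np.int64(28760))]
plate 32135 c [ 534.1 -119.9] size [109.7 130.3] ang 84.52 z 129.5
rim 2803 c [530.9 -10.1] size [ 40.5 130.6] ang 84.58 z 56.3
base 16810 c [530.1 -20.9] size [ 87.5 199.6] ang 84.5 z 11.6
rim all 2803 c [530.9 -10.1] size [ 40.5 130.6] ang 84.58 z 56.3
```

View pics/w4.png

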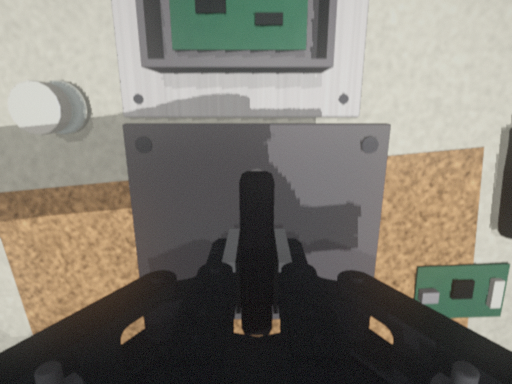

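```bash
python3 -m handwheel '[[[0,0.016,0,0,0,0,0],[0,0.024,0,0,0,0,0],[0,0.024,0,0,0,0,0],[0,0.024,0,0,0,0,0],[0,0.024,0,0,0,0,0],[0,0.022,-0.01,0,0,0,0],[0,0.01,-0.01,0,0,0,0],[0,0,-0.02,0,0,0,0],[0,0,-0.01,0,0,0,0],[0,0,0,0,0,0,0]]]'
python3 - <<'E'
from h import *
o,im,d=shot('wrist','w5');y=yaw(o);print(o['tcp_pos'],y,o['grip_width'],o['contact_force'])
h=o['tcp_pos'][2]-.096
A=cloud('wrist',d,d>0,o)
P=A[(A[:,2]<h+.02)&(A[:,2]>h+.004)];rect(P,'plate')
for c in ['top','side']:
    _,im,d=shot(c,c+'5')
    if c=='top':
        m=r.masks_of('cover',c);C=cloud(c,d,m[0]['pixels']);rect(C[(C[:,2]<h+.02)&(C[:,2]>h+.004)],'top plate')
        cv2.imwrite('pics/top5z.png',cv2.resize(im[140:260,160:320,::-1],None,fx=4,fy=4))
    else: cv2.imwrite('pics/side5z.png',cv2.resize(im[140:290,180:350,::-1],None,fx=4,fy=4))
E
```

```text
clock: 5.9
tcp_pos: [0.5332, 0.0166, 0.1634]
orientation: [-2.331, -2.103, 0.007]
contact_force: [-0.6, -0.7, -2.6]
grip_width: 0.0128
[0.53323616 0.01659332 0.16342731] (np.float64(-5.87408111616481), np.float64(0.29790503824815445), array([-0.00499813, -0.00143263, -0.99998648])) 0.012844582797970615 [-0.64893187 -0.66479923 -2.61755647]
plate 32146 c [532.5  18.1] size [110.7 130.4] ang 84.14 z 78.0
top plate 78 c [493.9  67.6] size [35.6 23.8] ang 1.79 z 79.7
```

View pics/w5.png

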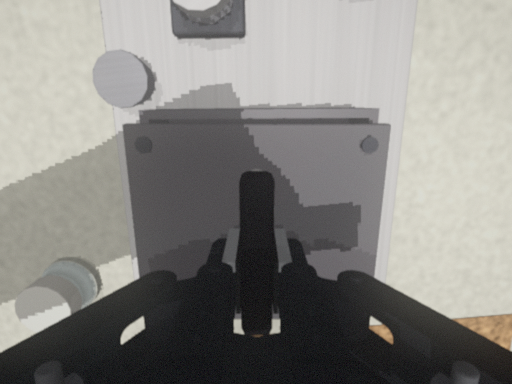

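View pics/side5z.png

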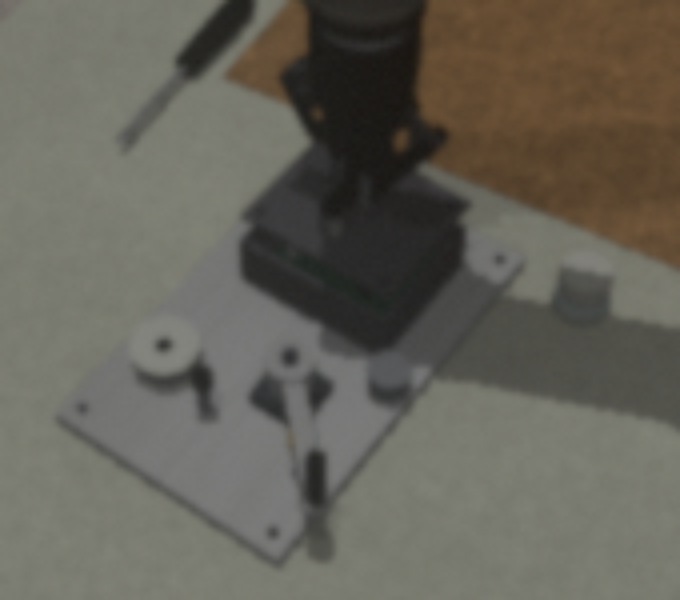

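The wrist view shows the box's far rim strip at rows 108-122, beyond the cover's far edge, so the cover still has to go +y by several mm. I measure that edge.

```bash
python3 - <<'E'
from h import *
o,im,d=shot('wrist','w5b');print(o['tcp_pos'],yaw(o)[0])
A=cloud('wrist',d,d>0,o)
Q=A[(A[:,2]>.053)&(A[:,2]<.060)&(A[:,1]<.1)]
q=rect(Q,'rim')
P=A[(A[:,2]<.083)&(A[:,2]>.070)];qp=rect(P,'plate')
a=np.radians(84.4);ex=np.array([np.sin(a),-np.cos(a)]);ey=np.array([np.cos(a),np.sin(a)])
for n,S in (('rim',Q),('plate',P)):
    u=S[:,:2]@ex*1000;v=S[:,:2]@ey*1000
    print(n,'x range',np.percentile(u,[.5,99.5]),'y range',np.percentile(v,[1,99.5]))
print('plate center uv',np.array(qp[0])@np.c_[ex,ey])
E
```

```text
[0.53536454 0.01782224 0.16665027] -5.834359731291365
rim 2229 c [539.3  76.9] size [  6.  130.8] ang 84.19 z 56.5
plate 31922 c [535.3  19.6] size [110.3 130.7] ang 84.14 z 81.2
rim x range [465.03586511 593.93369811] y range [126.51581643 131.93356544]
plate x range [466.79230273 594.90522863] y range [ 46.53343461 126.78491706]
plate center uv [530.83476281  71.7410649 ]
```

```bash
python3 -m handwheel '[[[-0.0007,0.0053,0,0,0,0,0],[0,0,0,0,0,0,0],[0,0,-0.003,0,0,0,0],[0,0,-0.003,0,0,0,0],[0,0,0,0,0,0,0],[0,0,0,0,0,0,0]]]'
python3 - <<'E'
from h import *
for i in range(2):
    o,im,d=shot('wrist','w6');print(o['tcp_pos'],yaw(o)[0],o['contact_force'])
    A=cloud('wrist',d,d>0,o)
    h=o['tcp_pos'][2]-.086
    Q=A[(A[:,2]>.051)&(A[:,2]<.062)&(A[:,1]<.1)]
    q=rect(Q,'rim')
    P=A[(A[:,2]<h+.007)&(A[:,2]>h-.007)];qp=rect(P,'plate')
E
```

```text
clock: 6.65
tcp_pos: [0.5338, 0.024, 0.1596]
orientation: [-2.329, -2.107, 0.001]
contact_force: [0.4, -0.1, -2.4]
grip_width: 0.0126
[0.53380316 0.02403544 0.15958028] -5.732772939988679 [ 0.3701815  -0.13754649 -2.42247414]
rim 0 c [0. 0.] size [0. 0.] ang 0.0 z nan
plate 32152 c [533.6  25.6] size [110.8 130.2] ang 84.29 z 74.2
[0.53393361 0.02404921 0.15972058] -5.737192780033658 [ 0.07116738  0.84520794 -2.27617687]
rim 0 c [0. 0.] size [0. 0.] ang 0.0 z nan
plate 32161 c [533.7  25.7] size [110.6 130.6] ang 84.24 z 74.3
  return _methods._mean(a, axis=axis, dtype=dtype,
  ret = ret.dtype.type(ret / rcount)
```

View pics/w6.png

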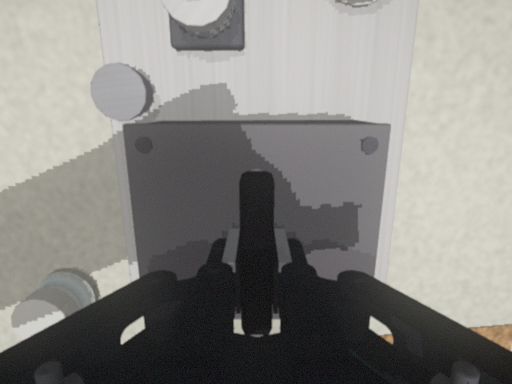

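The cover's edge now hides the rim and it sits within 1 mm of the target. I lower it slowly.

```bash
python3 -m handwheel '[[[0.0003,-0.0006,-0.002,0,0,0,0],[0,0,-0.002,0,0,0,0],[0,0,-0.0015,0,0,0,0],[0,0,-0.0015,0,0,0,0],[0,0,-0.001,0,0,0,0],[0,0,0,0,0,0,0]]]';python3 -m handwheel '[[[0,0,-0.001,0,0,0,0],[0,0,-0.001,0,0,0,0],[0,0,0,0,0,0,0]]]';python3 -m handwheel '[[[0,0,-0.001,0,0,0,0],[0,0,0,0,0,0,0]]]'
```

```text
clock: 7.25
tcp_pos: [0.5342, 0.0235, 0.1516]
orientation: [-2.329, -2.107, 0.001]
contact_force: [0.1, -0.5, -2.9]
grip_width: 0.0131
clock: 7.5
tcp_pos: [0.5343, 0.0235, 0.1497]
orientation: [-2.33, -2.108, 0.0]
contact_force: [0.1, -0.1, -2.3]
grip_width: 0.0129
clock: 7.67
tcp_pos: [0.5343, 0.0235, 0.1488]
orientation: [-2.33, -2.107, 0.0]
contact_force: [0.1, -0.2, -2.1]
grip_width: 0.0126
```

```bash
python3 -m handwheel '[[[0,0,-0.0006,0,0,0,0],[0,0,-0.0006,0,0,0,0],[0,0,0,0,0,0,0]]]';python3 -m handwheel '[[[0,0,-0.0006,0,0,0,0],[0,0,0,0,0,0,0]]]'
```

```text
clock: 7.92
tcp_pos: [0.5344, 0.0236, 0.1478]
orientation: [2.33, 2.108, -0.0]
contact_force: [-0.6, 0.8, -0.1]
grip_width: 0.0132
clock: 8.08
tcp_pos: [0.5344, 0.0236, 0.1478]
orientation: [2.329, 2.107, -0.0]
contact_force: [-3.5, 0.3, 7.1]
grip_width: 0.013
```

The contact force has turned upward at TCP z 0.1478, which is exactly the expected seated height (0.0968 + 0.051). I release and check.

```bash
python3 -m handwheel '[[[0,0,0.0003,0,0,0,0.02],[0,0,0,0,0,0,0.03],[0,0,0,0,0,0,0.045],[0,0,0,0,0,0,0.045],[0,0,0,0,0,0,0.045],[0,0,0,0,0,0,0.045]]]'; python3 -m handwheel '[[[0,0,0.01,0,0,0,0.045],[0,0,0.02,0,0,0,0.045],[0,0,0.025,0,0,0,0.045],[0,0,0.03,0,0,0,0.045],[0,0,0.03,0,0,0,0.045],[0,0,0.01,0,0,0,0.045],[0,0,0,0,0,0,0.045]]]'
python3 - <<'E'
from h import *
o,im,d=shot('wrist','w7');print(o['tcp_pos'],yaw(o)[0])
A=cloud('wrist',d,d>0,o)
P=A[(A[:,2]<.072)&(A[:,2]>.054)&(A[:,1]<.1)];rect(P,'plate')
print('slope',np.linalg.lstsq(np.c_[P[:,:2]-P[:,:2].mean(0),np.ones(len(P))],P[:,2],rcond=None)[0])
shot('side','side7')
E
```

```text
clock: 8.58
tcp_pos: [0.5344, 0.0236, 0.1474]
orientation: [-2.33, -2.108, -0.0]
contact_force: [-0.3, -0.0, -0.5]
grip_width: 0.0449
clock: 9.17
tcp_pos: [0.5359, 0.0239, 0.2761]
orientation: [2.327, 2.105, 0.008]
contact_force: [0.3, -0.2, 0.6]
grip_width: 0.0449
[0.53586923 0.02391934 0.27607644] -5.736086662825814
plate 14929 c [534.1  25.6] size [109.6 130.4] ang 84.26 z 62.5
slope [-7.65457678e-04 -5.03623578e-05  6.24703265e-02]
```

View pics/w7.png

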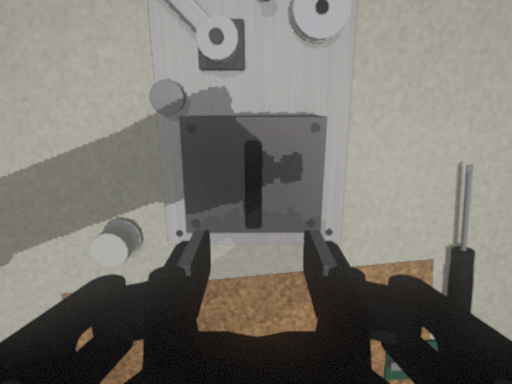

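The wrist view shows the cover level on the box, with its plate top at 62.5 mm against the nominal 63. The hub is at (217,38) and the bystanders look undisturbed. Next, the test arm.

```bash
python3 -m handwheel '[[[-0.007,0.015,0,0,0,0.0785,0.05],[-0.009,0.019,0,0,0,0.0785,0.05],[-0.009,0.021,0,0,0,0.0785,0.05],[-0.009,0.021,0,0,0,0.0785,0.05],[-0.009,0.021,0,0,0,0.0785,0.05],[-0.009,0.021,0,0,0,0.0785,0.05],[-0.009,0.021,0,0,0,0.0785,0.05],[-0.009,0.021,0,0,0,0.0785,0.05],[-0.008,0.01,0,0,0,0.0785,0.05],[0,0,0,0,0,0.0785,0.05]]]';python3 -m handwheel '[[[0,0,0,0,0,0,0.05],[0,0,0,0,0,0,0.05]]]'
python3 - <<'E'
from h import *
o,im,d=shot('wrist','w8');print(o['tcp_pos'],yaw(o)[0],o['joints'].round(2))
for l in ['test_arm','post_grip']:
  for q in r.masks_of(l,'wrist')[:1]:
    A=cloud('wrist',d,q['pixels'],o);print(l,q['p'],q['at'])
    P=A[A[:,2]>.095];print('post',len(P),np.median(P,0) if len(P) else 0)
    if len(P): rect(P,'post')
    H=A[(A[:,2]>.06)&(A[:,2]<.07)]; 
    if len(H)>5: rect(H,'hub')
    S=A[(A[:,2]>.05)&(A[:,2]<.06)]
    if len(S)>5: rect(S,'bar')
E
```

```text
clock: 10.1
tcp_pos: [0.4535, 0.1962, 0.2709]
orientation: [-1.332, -2.842, 0.002]
contact_force: [-0.1, -0.5, 0.2]
grip_width: 0.05
clock: 10.27
tcp_pos: [0.4558, 0.1929, 0.2711]
orientation: [-1.349, -2.835, 0.003]
contact_force: [0.5, -0.3, 0.4]
grip_width: 0.05
[0.45582049 0.19294592 0.27105622] 39.11403153161467 [ 0.06  0.29 -0.68  1.97  0.22  0.95 -0.05]
test_arm 0.26 [489.7, 24.5]
post 0 0
post_grip 0.87 [277.8, 210.5]
post 284 [0.44532708 0.23227131 0.10613553]
post 284 c [445.8 232.2] size [13.  13.3] ang 86.07 z 106.1
hub 158 c [485.7 190.8] size [ 21.5 128. ] ang 40.31 z 64.3
bar 2379 c [483.9 186.6] size [ 34.4 137.9] ang 39.24 z 54.9
```

View pics/w8.png

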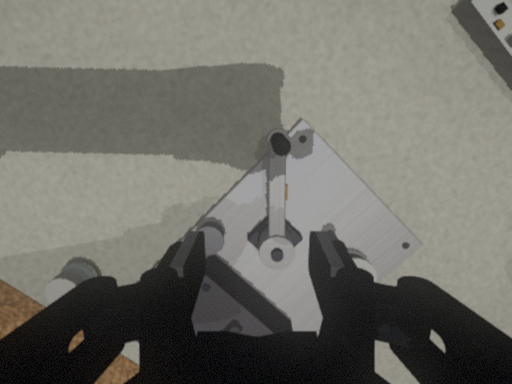

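```bash
python3 - <<'E'
from h import *
o,im,d=shot('wrist','w8b');print(o['tcp_pos'],yaw(o)[0])
print(world('wrist',277.,256.,float(np.median(d[246:252,270:284])),o), world('wrist',281.,144.,float(np.median(d[141:148,276:286])),o))
z=np.load('top0.npz');D=z['d'];print(world('top',160+180/3,130+212/3,float(D[201,222])),D[198:204,216:225])
E
```

```text
[0.45642913 0.19278766 0.27180048] 39.08171117279762
[0.51843394 0.14580767 0.06178561] [0.44538819 0.23298969 0.10639146]
[0.51413099 0.15046895 0.05821845] [[1.0521686 1.0545256 1.0562528 1.0538439 1.0502491 1.0529122 1.0555117
  1.0563484 1.0561085]
 [1.0524431 1.0527983 1.0490942 1.0493652 1.0436928 1.0471683 1.0522444
  1.0555578 1.0543661]
 [1.0531169 1.0551928 1.0494046 1.0457278 1.0444916 1.0426819 1.051999
  1.055728  1.0567995]
 [1.0528674 1.0535253 1.0554307 1.0451987 0.        1.0463617 1.0540532
  1.0526851 1.0528936]
 [1.0535408 1.0508282 1.0510145 1.0517372 1.0545447 1.0552601 1.05513
  1.0505837 1.0496472]
 [1.0497772 1.0495011 1.052768  1.0532103 1.0518048 1.0562774 1.0523118
  1.0511725 1.0564269]]
```

```bash
python3 -m handwheel '[[[-0.0035,0.0135,0,0,0,0,0.05],[-0.0036,0.0135,0,0,0,0,0.05],[-0.0036,0.0135,0,0,0,0,0.05],[0,0,-0.02,0,0,0,0.05],[0,0,-0.03,0,0,0,0.05],[0,0,-0.02,0,0,0,0.05],[0,0,0,0,0,0,0.05],[0,0,0,0,0,0,0.05]]]'
python3 - <<'E'
from h import *
o,im,d=shot('wrist','w9');print(o['tcp_pos'],yaw(o)[0])
E
```

```text
clock: 11.13
tcp_pos: [0.4453, 0.2336, 0.2019]
orientation: [-1.347, -2.837, 0.003]
contact_force: [1.0, 0.7, 0.3]
grip_width: 0.0499
[0.44531798 0.23362753 0.20189578] 39.20317406143743
```

View pics/w9.png

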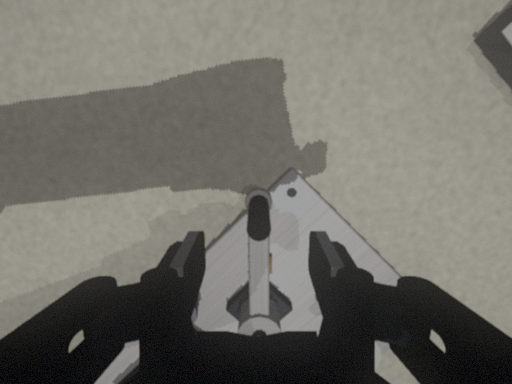

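The post at (259,215) is centred between the fingers (195 and 320). I descend and grip.

```bash
python3 -m handwheel '[[[0,0,-0.015,0,0,0,0.05],[0,0,-0.02,0,0,0,0.05],[0,0,-0.02,0,0,0,0.05],[0,0,-0.009,0,0,0,0.05],[0,0,0,0,0,0,0.05],[0,0,0,0,0,0,0.02],[0,0,0,0,0,0,0],[0,0,0,0,0,0,0],[0,0,0,0,0,0,0],[0,0,0,0,0,0,0]]]' 60
python3 - <<'E'
from h import *
o,im,d=shot('wrist','w10');print(o['tcp_pos'],yaw(o)[0],o['joints'].round(2))
o,im,d=shot('side','s10');cv2.imwrite('pics/s10z.png',cv2.resize(im[140:300,180:350,::-1],None,fx=3.5,fy=3.5))
# arc
p=o['tcp_pos'][:2];a0=np.radians(129.25);L=.11;piv=p-L*np.array([np.cos(a0),np.sin(a0)])
prev=p
for i in range(1,14):
    a=a0-.1*i;q=piv+L*np.array([np.cos(a),np.sin(a)]);print(i,(q-prev).round(4),q.round(4));prev=q
E
```

```text
clock: 12.02
tcp_pos: [0.446, 0.2343, 0.1398]
orientation: [1.346, 2.837, 0.001]
contact_force: [-1.5, -1.7, 6.5]
grip_width: 0.0123
[0.44603866 0.23430945 0.13981538] 39.245994258847865 [-0.12  0.5  -0.6   2.06  0.43  0.7  -0.31]
1 [0.0089 0.0065] [0.4549 0.2408]
2 [0.0095 0.0056] [0.4643 0.2464]
3 [0.01   0.0046] [0.4743 0.2511]
4 [0.0104 0.0036] [0.4847 0.2547]
5 [0.0107 0.0026] [0.4954 0.2573]
6 [0.0109 0.0015] [0.5063 0.2587]
7 [0.011  0.0004] [0.5173 0.2591]
8 [ 0.011  -0.0007] [0.5282 0.2584]
9 [ 0.0108 -0.0018] [0.5391 0.2566]
10 [ 0.0106 -0.0029] [0.5497 0.2537]
11 [ 0.0103 -0.0039] [0.56   0.2498]
12 [ 0.0098 -0.0049] [0.5698 0.2449]
13 [ 0.0093 -0.0059] [0.5791 0.239 ]
```

View pics/s10z.png

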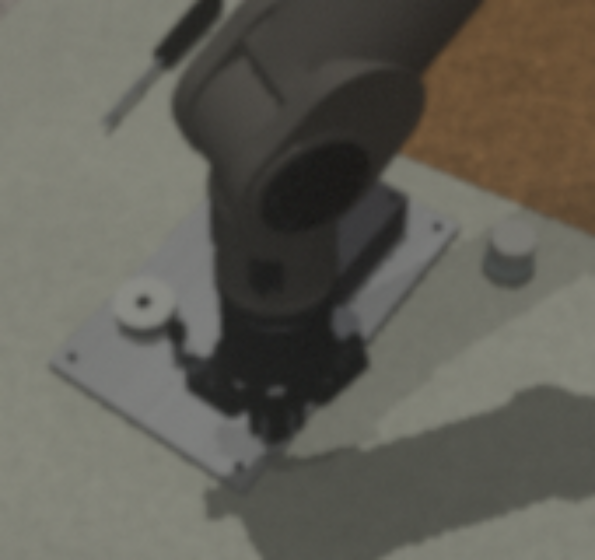

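View pics/w10.png

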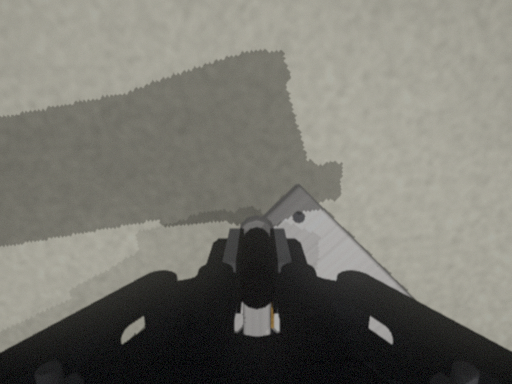

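The post is gripped between the pads. I swing along the arc, turning the tool with the arm.

```bash
python3 -m handwheel '[[[0.0044,0.0033,0,0,0,-0.05,0],[0.0045,0.0032,0,0,0,-0.05,0],[0.0047,0.0029,0,0,0,-0.05,0],[0.0048,0.0027,0,0,0,-0.05,0],[0.005,0.0024,0,0,0,-0.05,0],[0.005,0.0022,0,0,0,-0.05,0],[0.0052,0.0019,0,0,0,-0.05,0],[0.0052,0.0017,0,0,0,-0.05,0],[0.0053,0.0014,0,0,0,-0.05,0],[0.0054,0.0012,0,0,0,-0.05,0]]]'; python3 - <<'E'
from h import *
o=r.get_obs();print(o['tcp_pos'],yaw(o)[0],o['contact_force'],o['moment'],o['joints'].round(2))
E
```

```text
clock: 12.95
tcp_pos: [0.4951, 0.2574, 0.1398]
orientation: [2.009, 2.415, 0.0]
contact_force: [-4.0, -1.0, 7.5]
grip_width: 0.0124
[0.49509217 0.25740571 0.13982128] 10.503571786524441 [-4.03309474 -1.04523596  7.51797254] [-0.31245551  0.77513969  0.11179065] [-0.23  0.54 -0.46  1.94  0.35  0.74 -0.71]
```

```bash
python3 -m handwheel '[[[0.0054,0.0009,0,0,0,-0.05,0],[0.0055,0.0006,0,0,0,-0.05,0],[0.0055,0.0003,0,0,0,-0.05,0],[0.0055,0.0001,0,0,0,-0.05,0],[0.0055,-0.0002,0,0,0,-0.05,0],[0.0055,-0.0005,0,0,0,-0.05,0],[0.0054,-0.0008,0,0,0,-0.05,0],[0.0054,-0.001,0,0,0,-0.05,0],[0.0053,-0.0013,0,0,0,-0.05,0],[0.0053,-0.0016,0,0,0,-0.05,0]]]'; python3 - <<'E'
from h import *
o=r.get_obs();print(o['tcp_pos'],yaw(o)[0],o['contact_force'],o['moment'],o['joints'].round(2))
E
```

```text
clock: 13.78
tcp_pos: [0.5488, 0.2547, 0.1398]
orientation: [-2.542, -1.844, -0.001]
contact_force: [-4.8, 0.4, 6.4]
grip_width: 0.0124
[0.54881409 0.25466125 0.13984843] -18.08351223430279 [-4.79085367  0.39571587  6.39226179] [0.08246547 0.95948655 0.20441711] [-0.29  0.58 -0.33  1.84  0.26  0.77 -1.07]
```

Forces follow the spring. I cover the last 0.3 rad more gently.

```bash
python3 -m handwheel '[[[0.0052,-0.0019,0,0,0,-0.05,0],[0.0051,-0.0021,0,0,0,-0.05,0],[0.005,-0.0023,0,0,0,-0.05,0],[0.0049,-0.0026,0,0,0,-0.05,0],[0.0024,-0.0014,0,0,0,-0.025,0],[0,0,0,0,0,0,0]]]'; python3 -m handwheel '[[[0.0023,-0.0015,0,0,0,-0.025,0],[0,0,0,0,0,0,0]]]'; python3 - <<'E'
from h import *
o=r.get_obs();print(o['tcp_pos'],yaw(o)[0],o['contact_force'],o['moment'],o['joints'].round(2))
E
```

```text
clock: 14.28
tcp_pos: [0.5716, 0.2448, 0.1399]
orientation: [-2.732, -1.548, -0.001]
contact_force: [-5.1, 1.8, 5.6]
grip_width: 0.0125
clock: 14.45
tcp_pos: [0.5736, 0.2436, 0.1399]
orientation: [-2.75, -1.514, -0.001]
contact_force: [-5.0, 2.7, 5.4]
grip_width: 0.0123
[0.57364297 0.24356223 0.13988103] -32.324289700298465 [-4.95211732  2.69893933  5.43063944] [0.39752195 1.03349903 0.21179063] [-0.31  0.6  -0.26  1.79  0.21  0.78 -1.24]
```

```bash
python3 -m handwheel '[[[0.0023,-0.0015,0,0,0,-0.025,0],[0,0,0,0,0,0,0]]]'; python3 -m handwheel '[[[0.0023,-0.0015,0,0,0,-0.025,0],[0,0,0,0,0,0,0]]]'; python3 -m handwheel '[[[0.0011,-0.0008,0,0,0,-0.0125,0],[0,0,0,0,0,0,0]]]'
```

```text
clock: 14.62
tcp_pos: [0.5759, 0.2421, 0.1399]
orientation: [-2.769, -1.48, -0.002]
contact_force: [-5.4, 1.8, 5.8]
grip_width: 0.0128
clock: 14.78
tcp_pos: [0.5782, 0.2407, 0.1399]
orientation: [-2.787, -1.445, -0.001]
contact_force: [-5.0, 2.5, 6.1]
grip_width: 0.0127
clock: 14.95
tcp_pos: [0.5791, 0.24, 0.1399]
orientation: [-2.795, -1.429, -0.001]
contact_force: [-5.7, 2.7, 5.3]
grip_width: 0.013
```

```bash
python3 -m handwheel '[[[0.001,-0.0007,0,0,0,-0.0115,0],[0,0,0,0,0,0,0]]]'; python3 -m handwheel '[[[0.001,-0.0007,0,0,0,-0.0115,0],[0,0,0,0,0,0,0]]]'; python3 -m handwheel '[[[0.001,-0.0007,0,0,0,-0.0115,0],[0,0,0,0,0,0,0]]]'
```

```text
clock: 15.12
tcp_pos: [0.5801, 0.2394, 0.1399]
orientation: [-2.803, -1.413, -0.001]
contact_force: [-4.8, 2.8, 5.9]
grip_width: 0.0128
clock: 15.28
tcp_pos: [0.5804, 0.2392, 0.1399]
orientation: [-2.81, -1.398, 0.0]
contact_force: [-7.4, 3.3, 6.4]
grip_width: 0.0122
clock: 15.45
tcp_pos: [0.5806, 0.2391, 0.1399]
orientation: [-2.817, -1.383, 0.002]
contact_force: [-8.2, 4.7, 8.2]
grip_width: 0.0121
```

The TCP has stopped advancing and the force is rising, so the arm is at the stop. I press slightly more and verify.

```bash
python3 -m handwheel '[[[0.001,-0.0007,0,0,0,0,0],[0.001,-0.0007,0,0,0,0,0],[0,0,0,0,0,0,0],[0,0,0,0,0,0,0]]]'; python3 - <<'E'
from h import *
o,im,d=shot('wrist','w11');print(o['tcp_pos'],yaw(o)[0],o['contact_force'],o['grip_width'])
p=o['tcp_pos'][:2]-np.array([.5156,.1491]);print('radius,angle from start',np.hypot(*p),np.radians(129.25)-np.arctan2(p[1],p[0]))
o,im,d=shot('side','s11');cv2.imwrite('pics/s11z.png',cv2.resize(im[120:300,150:350,::-1],None,fx=3.5,fy=3.3))
o,im,d=shot('top','t11');cv2.imwrite('pics/t11z.png',cv2.resize(im[120:280,100:340,::-1],None,fx=3.2,fy=3.2))
for l in ['cover','jar_mid','spool_mid','bottle_mid','cup_mid','tray_mid','spare_board','screwdriver_grip']:
    m=r.masks_of(l,'top')
    if m:
        C=cloud('top',d,m[0]['pixels'])
        if len(C):print(l,round(m[0]['p'],2),np.median(C,0).round(3))
E
```

```text
clock: 15.78
tcp_pos: [0.581, 0.239, 0.1398]
orientation: [-2.814, -1.385, 0.005]
contact_force: [-13.8, 6.1, 11.5]
grip_width: 0.0126
[0.58101622 0.23895415 0.13979202] -37.59419921514749 [-13.77021926   6.14885023  11.51877384] 0.012645219522241116
radius,angle from start 0.11114427499689135 1.3143309664689165
cover 0.88 [0.532 0.029 0.063]
jar_mid 0.62 [ 0.376 -0.038  0.042]
spool_mid 0.74 [0.608 0.17  0.034]
bottle_mid 0.7 [0.372 0.438 0.069]
tray_mid 0.88 [0.566 0.479 0.006]
spare_board 0.63 [0.61  0.17  0.034]
screwdriver_grip 0.65 [ 0.764 -0.136  0.023]
```

View pics/s11z.png

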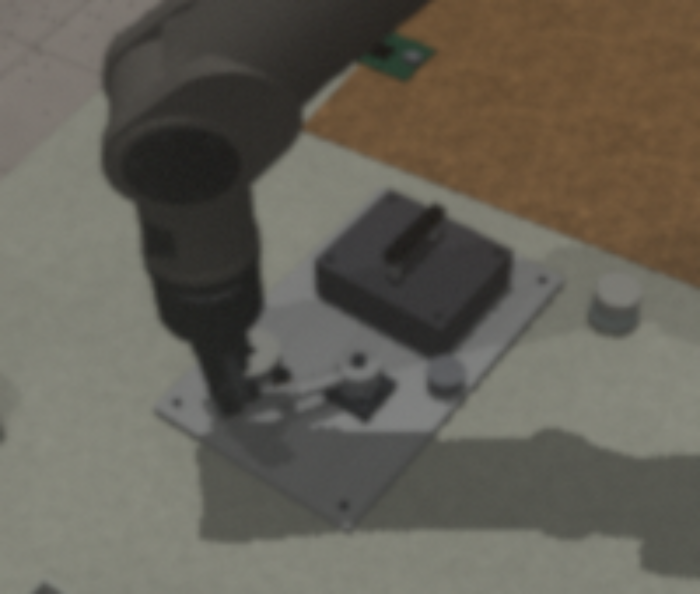

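View pics/w11.png

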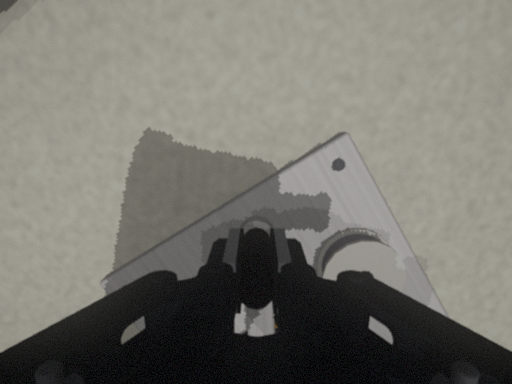

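View pics/t11z.png

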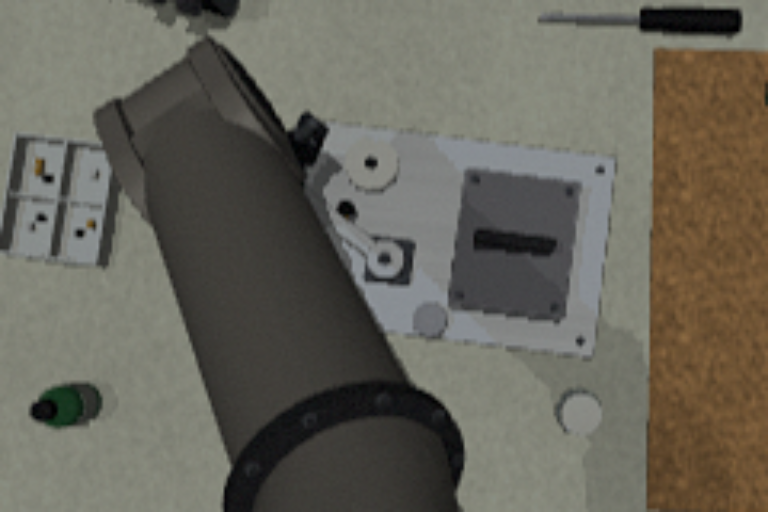

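The side and top views show the cover flat on the box and the arm up against the stop post (stop at (346,209) in the top crop). The bystanders are unchanged. I hand in while holding.

```bash
python3 - <<'E'
from h import *
o=r.get_obs();print(o['clock'],o['tcp_pos'],o['contact_force'],o['grip_width']);r.hand_in()
E
```

```text
16.3333 [0.58099788 0.23891843 0.13978684] [-13.85641435   5.86402476  10.36374833] 0.012342244644824531
the job is handed in; nothing more can be done
```

I lowered the cover onto the box and released it. I then swung the test arm by its post to the stop and handed the job in at 16.3 s, still gripping the post.

- **Cover:** after release its plate top read 62.5 mm (63 mm nominal), with no measurable tilt and its centre within about 1 mm of the box centre. The last pictures show it still seated.
- **Test arm:** the measured swing is about 1.31 rad, against the stop's nominal 1.30. The tool stopped advancing, and the force along the swing rose from about 6 N to 15 N and held steady.
- **Bystanders:** jar, spool, bottle, tray and screwdriver measured within about 3 mm of the start (bottle height aside: 7 mm, the arm partly in view).
- **Checks that failed or disagreed:**
  - The network mistook the spool for the spare board in the last top picture. I could only confirm the board by eye, in the side view.
  - The network did not find the cup in either top picture; by eye it stands where it was.
  - The wrist and top cameras differed by about 3.5 mm in y, so I aligned the cover using the wrist camera alone.
  - The spring measured about 5.5 to 6 N just before the stop, below the stated 8 N.
  - The final reading also shows about 10 N upward on the tool; about 6 N of it appeared when the post was gripped. I did not look into it, and it is well under the limits.

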